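# Press the next jar's cap on the spring seat

## Task

Take the finished jar out of the spring-loaded press seat and drop it into the straw basket, then stand the waiting jar upright in the seat. To set its cap, press this jar down against the spring until the red pointer is in the green field of the scale and keep it pressed there: finish while still holding it down, without letting go. Leave the mug, the stamp and the label roll where they are.

Things in the scene. Friction and masses are not known exactly. Their poses are not given: they have to be found in the camera images.
- jar_done_center (a point): Centre (half-way up) of the finished spice jar: upright cylinder, white body with a paper label and a red screw cap, 106 mm tall, body 43 mm and cap 45 mm in diameter, cap = the top 21 mm; 0.08 to 0.15 kg. Starts standing in the cup of the press seat. Its z axis points to the cap.
- jar_next_center (a point): Centre (half-way up) of the waiting spice jar, the same kind and size as the finished one. Starts standing alone on the table beside the press seat, on the side away from the basket. Its z axis points to the cap.
- press: Press seat, fixed to the table: round dark steel foot 116 mm across and 12 mm high, aluminium housing tube 82 mm across up to 40 mm above the table, and inside it a grey sprung cup that slides straight down. A white upright scale plate (24 mm wide, up to 84 mm above the table, 50 mm from the axis) stands on its -x side. Origin: on the cup's axis, at table height.
- cup_floor (a point): Centre of the cup's inner floor, on which a jar stands: 40 mm above the table at rest, moves down with the cup. The cup is 55 mm wide inside with walls 34 mm high above this floor (rim 74 mm above the table at rest), so a jar has about 5 mm play all round and its upper 72 mm stand clear.
- press_cup (a joint): Downward travel of the cup in m: 0 at rest (up), 0.024 at the bottom stop. The red pointer moves with it in front of the scale: green field from 0.010 to 0.018, red field below. Spring: about 5 N to start, plus 0.6 N per mm, so about 11 to 13 N in the middle of the green field; it returns when let go.
- basket: Oval straw collection basket, standing firmly on the table, 199 mm (x) by 283 mm (y) outside, inner floor about 145 x 190 mm, 12 mm above the table; wall top about 85 mm, the two loop handles on its +y and -y ends reach 119 mm. Origin: centre of its underside. It may stand on either side of the press seat.
- mug: Orange mug, 81 mm wide, 101 mm tall, standing behind the press seat: leave alone. Origin: its underside.
- stamp: Hand stamp with a brown knob, 24 x 42 x 64 mm, standing behind the press seat: leave alone. Origin: centre of its underside.
- labels: White roll of labels lying flat, about 80 mm across and 26 mm high, behind the press seat: leave alone. Origin: its underside.

How it is judged:
By the outcome, as a careful person would: the job done as asked, in the order asked, and still so for the second after the job is handed in, while the arm keeps its last pose, push and grip.
It also fails if it takes over 58 s, if anything falls off the work surface, if the arm or the gripper's body presses on something with over 40 N, if the wrist force passes 120 N, or if a joint passes its speed limit or range.

## Robot

A 6-joint arm with a two-finger parallel gripper is mounted at the origin on the work surface; the furniture and walls round the work are solid. World frame = base frame: x ahead of the robot, y to its left, z up, the work surface at z = 0. Lengths are in m, angles in rad, forces in N, time in s.
With the tool pointing down it reaches from about 0.35 to 0.975 m from the base axis. Payload 4.9 kg.
Tool frame: the origin (TCP) lies on the front face of the gripper's body, between the roots of the fingers; the fingertips stand ctrl.finger_overhang ahead of it and the grasp point (between the pads) lies 54 mm ahead of it (ctrl.finger_overhang is the distance from the TCP to the fingertips, in m); z points along the fingers, y is the line along which they close (so a half turn about z gives the same grasp; the last joint's range is limited). The gripper opens to 85 mm and grips with 20 to 120 N. Pads are 22 mm wide; open, the fingers measure 114 mm over their backs; the gripper's body (76 mm by 85 mm) begins 54 mm behind the grasp point. The pads swing forward as they close: fully open they stand 13 mm farther back than shut.
Start: joints at [-1.282, 0.053, 1.613, -0, 1.476, -0.119], TCP at [0.248, -0.574, 0.304] pointing down, gripper open.
Joint ranges: [-3.01, 3.01], [-1.01, 2.22], [0.06, 2.58], [-1.02, 4.17], [0.09, 2.62], [-3.14, 3.14]. Speed limits (rad/s): [2.57, 2.57, 3.14, 3.14, 3.14, 3.14].

## Interface

Orientations are given as a rotation vector (axis times angle).
In Python, from station import ctrl, vision gives the robot as it stands. The module is installed in compiled form; this text tells all that it offers.
- The arm moves only by the tool drive_tool, never from a script. Its argument "rows" is a list of rows, each a list of 2 entries, a list of its own where there are three numbers: the shift along the tool's x, y, z in m, then the turn about the tool's z in rad. A call has 1 to 10 rows; each row shifts and turns the commanded pose from where the row before left it, along the tool's axes as they then stand; what a row does not reach is not made up. A row lasts 1/10 s, in which the tool goes at most 50 mm and 8.59 degrees, less where a joint would pass 70% of its speed; a pose out of reach is approached as far as the arm can. A call with a gripper value outside its range is refused whole. "jaw" is the closure, from 0 (fully open) to 1 (shut), set as the call begins (left out, the last holds). The fingers move at their own pace and stop on an object; "grip_force" is the grip in N (left out, the last holds). Time passes only in rows, so rows that do not move let the fingers close. It gives the time, the measured TCP pose, the force, the opening and the grip force at its end, in the units of the state.
- ctrl.get_obs(): the state, without advancing time (a new reading comes with each control period).
- vision.get_image(name): name is "scene" or "top" or "wrist"; returns a dict with "image" (384x512x3 uint8, blue, green, red), "vertical_fov" (degrees; the focal length in pixels is half the picture's height over the tangent of half this angle, whatever the lens; pixels are square), "cx", "cy" (the principal point, pixels), "dist_coeffs" ([k1, k2, p1, p2, k3] as OpenCV has them; the pictures are not rectified), "R" (3x3) and "t" (3): a world point X has camera coordinates R X + t. Camera axes: x right, y down, z forward; pixel columns grow to the right and rows downward; lengths in m; the calibration is good to about 2 mm. A picture is of the moment at which its call begins. There is no depth.
- ctrl.finish_job(): hands the job in; it is judged then, once.
The state is a dict: "t": time; "q": joint angles; "dq": joint speeds; "effort": joint torques, N m; "tool_pos": TCP position; "tool_rot": TCP orientation; "contact_force": force on the tool from outside, world axes, zero at the start; "wrist_torque": the same for the moment, N m; "opening": finger opening in m; "grip_force": force on a finger pad.
Only numpy, scipy, OpenCV 4.12 (cv2) and the standard library are available. Lean on these libraries where they do the work, as an engineer would, in place of code of your own. Each camera call takes 0.05 s, during which the arm holds its last target. There are 200 camera calls.

## Working session

There is one attempt and no reset: what is moved stays moved. The work goes in short steps, Python scripts to look and compute and a tool call to move; the robot and the scene stay as the last step left them, time stands still between calls to the robot, and variables do not carry over. Pictures are saved under pics/ and viewed, at most 10 in all, crops included, and the job is handed in when it is done.

Besides the shell and the picture viewer there is one more tool, called after "Request:" as name([rows], argument=value, ...), one row to a line, values as JSON. drive_tool: Moves the arm, as the interface text tells. Its arguments: {"type":"object","properties":{"rows":{"type":"array","items":{"type":"array"}},"jaw":{"type":"number"},"grip_force":{"type":"number"}},"required":["rows"]}

```bash
mkdir -p pics; cat > h.py <<'E'
import numpy as np, cv2
from station import ctrl, vision
def K(d):
    f=192/np.tan(np.radians(d["vertical_fov"])/2)
    return np.array([[f,0,d["cx"]],[0,f,d["cy"]],[0,0,1.]])
def ray(d,u,v):
    p=cv2.undistortPoints(np.array([[[u,v]]],float),K(d),np.array(d["dist_coeffs"],float))[0,0]
    R=np.array(d["R"]);t=np.array(d["t"])
    return -R.T@t, R.T@np.array([p[0],p[1],1])
def onz(d,u,v,z):
    o,r=ray(d,u,v); return o+r*(z-o[2])/r[2]
E
python3 - <<'E'
from h import *
o=ctrl.get_obs(); print(o["t"],ctrl.finger_overhang,o["tool_pos"],o["tool_rot"],o["opening"])
import pickle
D={n:vision.get_image(n) for n in("scene","top")}
pickle.dump(D,open("d0.pkl","wb"))
for n in D: cv2.imwrite(f"pics/{n}0.png",D[n]["image"]); print(n,-np.array(D[n]["R"]).T@np.array(D[n]["t"]))
E
```

```text
0.0 0.0726 [ 0.24775187 -0.57328075  0.30264669] [-3.07447783e+00 -6.35756189e-01  2.58565130e-04] 0.0852303021335446
scene [0.1396887  0.92226917 0.97543795]
top [0.5229884  0.00843982 0.97444341]
```

View pics/top0.png

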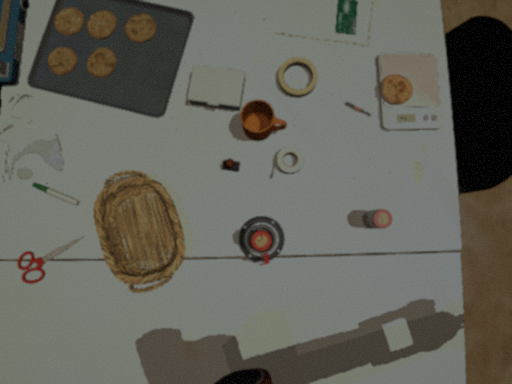

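View pics/scene0.png

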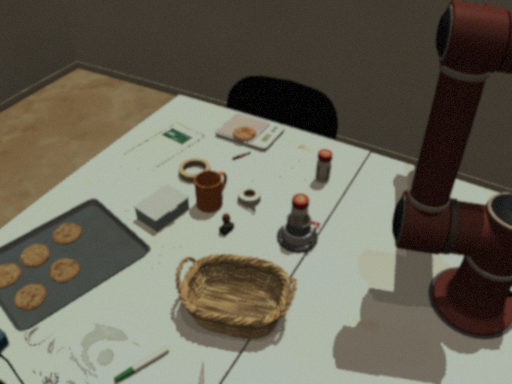

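The top view shows the seat with the done jar's cap at about (261,239), the waiting jar's cap at (382,218), the basket around (140,232), and the mug, stamp and roll behind the seat. The scene view agrees.

```bash
python3 - <<'E'
from h import *
import pickle
D=pickle.load(open("d0.pkl","rb"))
def red(im,box):
    x0,y0,x1,y1=box; c=im[y0:y1,x0:x1].astype(int)
    m=((c[...,2]>90)&(c[...,2]-c[...,1]>40)&(c[...,2]-c[...,0]>35)).astype(np.uint8)
    n,l,s,ce=cv2.connectedComponentsWithStats(m); i=1+np.argmax(s[1:,4]); return ce[i]+[x0,y0],s[i]
T=D["top"];S=D["scene"]
for nm,b,bs,z in(("done",(245,225,277,253),(288,190,312,212),.146),("next",(362,205,400,232),(314,146,336,164),.106)):
    p,s=red(T["image"],b); print(nm,p,s,onz(T,*p,z))
    p,s=red(S["image"],bs); print("  scene",p,s,onz(S,*p,z-.008))
for n,uv,z in(("foot",(262,238),.012),("bkt",(140,231),.08),("bL",(95,231),.08),("bR",(185,231),.08),("bT",(133,171),.1),("bB",(152,290),.1),("floor",(141,231),.012),("ptr",(266,259),.06),("mug",(257,120),.1),("stamp",(231,165),.06),("roll",(289,161),.026)):
    print(n,onz(T,*uv,z).round(3))
E
```

```text
done [261.10891089 240.13366337] [  6   6  21  20 202] [0.49410897 0.0137685  0.146     ]
  scene [300.15702479 199.00826446] [  5   4  16  11 121] [0.4968212  0.01004465 0.138     ]
next [382.26666667 217.73333333] [13  5 16 17 60] [ 0.53671938 -0.26325094  0.106     ]
  scene [324.80487805 153.2804878 ] [ 5  4 13  8 82] [ 0.5386888  -0.26985575  0.098     ]
foot [0.495 0.012 0.012]
bkt [0.518 0.299 0.08 ]
bL [0.52  0.408 0.08 ]
bR [0.516 0.192 0.08 ]
bT [0.658 0.31  0.1  ]
bB [0.384 0.265 0.1  ]
floor [0.518 0.319 0.012]
ptr [0.446 0.004 0.06 ]
mug [0.772 0.018 0.1  ]
stamp [0.673 0.083 0.06 ]
roll [ 0.686 -0.06   0.026]
```

Request:
drive_tool([
  [[0,0,0],0.136],
  [[0,0,0],0.136],
  [[0,0,0],0.136],
  [[0.019,-0.045,0],0],
  [[0.019,-0.045,0],0],
  [[0.019,-0.045,0],0],
  [[0.019,-0.045,0],0],
  [[0.019,-0.045,0],0],
  [[0.019,-0.045,0],0],
  [[0.019,-0.045,0],0],
], jaw=0, grip_force=50)

```text
t: 1.1
tool_pos: [0.3811, -0.2568, 0.3035]
tool_rot: [-3.141, 0.001, 0.0]
contact_force: [1.1, 0.1, -0.4]
opening: 0.0854
grip_force: 0.0
```

Request:
drive_tool([
  [[0.019,-0.045,0],0],
  [[0.019,-0.045,0],0],
  [[0.019,-0.045,0],0],
  [[0.019,-0.045,0],0],
  [[0.019,-0.045,0],0],
  [[0,0,0],0],
  [[0,0,0],0],
])

```text
t: 1.8
tool_pos: [0.4759, -0.0327, 0.3033]
tool_rot: [3.141, 0.004, -0.002]
contact_force: [-0.4, -0.3, 0.0]
opening: 0.0852
grip_force: 0.0
```

```bash
python3 - <<'E'
from h import *
import pickle
o=ctrl.get_obs();print(o["t"],o["tool_pos"],o["tool_rot"],o["q"])
d=vision.get_image("wrist");pickle.dump(d,open("w1.pkl","wb"));cv2.imwrite("pics/w1.png",d["image"]);print(-np.array(d["R"]).T@np.array(d["t"]))
E
```

```text
1.8 [ 0.47589892 -0.03266167  0.3033455 ] [ 3.14141405e+00  4.33705676e-03 -1.95778468e-03] [-2.24510359e-01 -3.13012360e-01  1.94602488e+00 -4.50561266e-04
  1.50975571e+00  1.34355251e+00]
[ 0.55053506 -0.03315171  0.37321074]
```

View pics/w1.png

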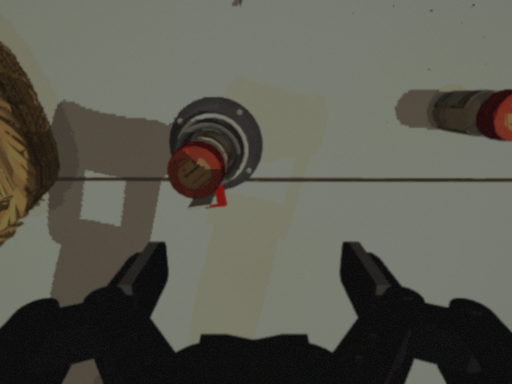

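The wrist view shows the done jar's cap at about (196,169), the steel foot centred near (216,143), the pointer at (217,195), and the waiting jar at upper right.

```bash
python3 - <<'E'
from h import *
import pickle
d=pickle.load(open("w1.pkl","rb"));c=d["image"].astype(int)
m=((c[...,2]>70)&(c[...,2]-c[...,1]>40)&(c[...,2]-c[...,0]>35)).astype(np.uint8)
m[185:]=0;m[:,250:]=0
n,l,s,ce=cv2.connectedComponentsWithStats(m);i=1+np.argmax(s[1:,4]);print(s[i],ce[i])
x,y=s[i][0]+s[i][2]/2,s[i][1]+s[i][3]/2
for uv in((196,170),(x,y)):print(onz(d,*uv,.146))
print("foot",onz(d,216,143,.012),onz(d,170,143,.012),onz(d,262,143,.012),onz(d,216,97,.012),"plate/ptr",onz(d,215,190,.07))
E
```

```text
[182 146  39  24 472] [202.28813559 155.75847458]
[0.49477573 0.01197676 0.146     ]
[0.50438005 0.00716233 0.146     ]
foot [0.4957479  0.01234193 0.012     ] [0.49558942 0.06830337 0.012     ] [ 0.49587417 -0.04370687  0.012     ] [0.54921231 0.01039574 0.012     ] plate/ptr [0.45410133 0.00792203 0.07      ]
```

Request:
drive_tool([
  [[0.019,-0.045,0],0],
  [[0,0,0.03],0],
  [[0,0,0.04],0],
  [[0,0,0.04],0],
  [[0,0,0.02],0],
  [[0,0,0.013],0],
  [[0,0,0],0],
  [[0,0,0],0],
])

```text
t: 2.65
tool_pos: [0.4956, 0.0104, 0.162]
tool_rot: [3.141, -0.003, 0.002]
contact_force: [0.3, -0.4, 1.1]
opening: 0.0854
grip_force: 0.0
```

Request:
drive_tool([
  [[0,0,0],0],
  [[0,0,0],0],
  [[0,0,0],0],
  [[0,0,0],0],
  [[0,0,0],0],
  [[0,0,0],0],
  [[0,0,0],0],
], jaw=1, grip_force=40)

```text
t: 3.35
tool_pos: [0.4956, 0.0112, 0.1615]
tool_rot: [3.141, -0.0, 0.003]
contact_force: [1.0, 0.6, 3.3]
opening: 0.0437
grip_force: 37.1
```

Request:
drive_tool([
  [[0,0,-0.015],0],
  [[0,0,-0.025],0],
  [[0,0,-0.035],0],
  [[0,0,-0.035],0],
  [[0,-0.02,-0.01],0],
  [[0.003,-0.035,0],0],
  [[0.004,-0.04,0],0],
  [[0.004,-0.04,0],0],
  [[0.004,-0.04,0],0],
  [[0,0,0],0],
])

```text
t: 4.35
tool_pos: [0.5092, 0.1897, 0.2808]
tool_rot: [-3.141, -0.007, 0.003]
contact_force: [-0.4, -0.2, -1.0]
opening: 0.0433
grip_force: 37.8
```

Request:
drive_tool([
  [[0.004,-0.04,0],0],
  [[0.004,-0.04,0],0],
  [[0.002,-0.03,0],0],
  [[0,-0.01,0],0],
  [[0,0,0],0],
  [[0,0,0],0],
])

```text
t: 4.95
tool_pos: [0.5199, 0.3051, 0.2806]
tool_rot: [3.14, -0.001, -0.001]
contact_force: [0.5, -0.1, -1.9]
opening: 0.0437
grip_force: 37.9
```

```bash
python3 - <<'E'
from h import *
import pickle
o=ctrl.get_obs();print(o["t"],o["tool_pos"],o["opening"])
a=vision.get_image("wrist");b=vision.get_image("scene");pickle.dump((a,b),open("w2.pkl","wb"))
cv2.imwrite("pics/w2.png",cv2.resize(np.hstack([a["image"],b["image"]]),(800,300)))
E
```

```text
4.95 [0.51987636 0.30509491 0.28062871] 0.04370676980260834
```

View pics/w2.png

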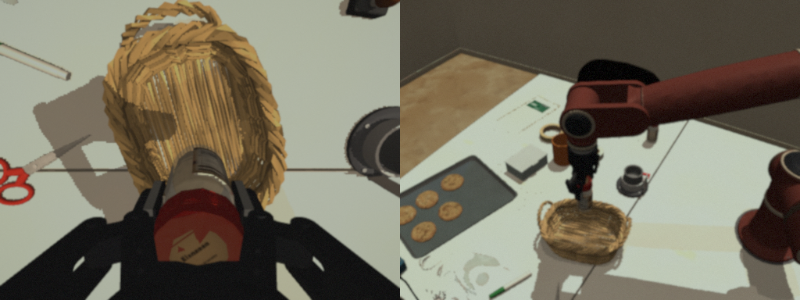

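The jar is held firmly above the basket. The basket floor spans about x 145–248 in the half-scale wrist view.

```bash
python3 - <<'E'
from h import *
import pickle
a,b=pickle.load(open("w2.pkl","rb"))
for u,v,z in((145,120,.015),(248,120,.015),(185,42,.015),(107,120,.085),(283,150,.085),(165,5,.119)):print(onz(a,u*1.28,v*1.28,z).round(3))
E
```

```text
[0.532 0.382 0.015]
[0.532 0.231 0.015]
[0.636 0.321 0.015]
[0.545 0.409 0.085]
[0.508 0.202 0.085]
[0.653 0.333 0.119]
```

Request:
drive_tool([
  [[0,0,0.03],0],
  [[0,0,0.04],0],
  [[0,0,0.03],0],
  [[0,0,0.02],0],
  [[0,0,0.012],0],
  [[0,0,0.007],0],
  [[0,0,0],0],
  [[0,0,0],0],
])

```text
t: 5.85
tool_pos: [0.5209, 0.3063, 0.1433]
tool_rot: [-3.141, 0.001, -0.003]
contact_force: [-0.3, 0.1, -1.0]
opening: 0.0434
grip_force: 37.9
```

Request:
drive_tool([
  [[0,0,0],0],
  [[0,0,0],0],
  [[0,0,0],0],
  [[0,0,0],0],
  [[0,0,0],0],
], jaw=0.25)

```text
t: 6.35
tool_pos: [0.5201, 0.3063, 0.1421]
tool_rot: [-3.141, 0.0, -0.0]
contact_force: [-0.0, -0.7, -0.2]
opening: 0.0643
grip_force: 0.0
```

Request:
drive_tool([
  [[0,0,-0.02],0],
  [[0,0,-0.03],0],
  [[0,0,-0.04],0],
  [[0,0,-0.04],0],
  [[0,0,-0.04],0],
  [[0,0.045,0],0],
  [[0,0.045,0],0],
  [[0,0.045,0],0],
  [[0,0.045,0],0],
  [[0,0.045,0],0],
])

```text
t: 7.35
tool_pos: [0.5196, 0.0796, 0.312]
tool_rot: [3.142, 0.0, 0.001]
contact_force: [0.9, 0.0, -0.2]
opening: 0.0643
grip_force: 0.0
```

Request:
drive_tool([
  [[0.002,0.045,0],0],
  [[0.002,0.045,0],0],
  [[0.002,0.045,0],0],
  [[0,0.045,0],0],
  [[0,0.045,0],0],
  [[0,0.045,0],0],
  [[0,0.04,0],0],
  [[0,0,0],0],
  [[0,0,0],0],
], jaw=0)

```text
t: 8.25
tool_pos: [0.5257, -0.2293, 0.3116]
tool_rot: [-3.141, 0.003, 0.001]
contact_force: [0.1, 0.7, -0.6]
opening: 0.0854
grip_force: 0.0
```

```bash
python3 - <<'E'
from h import *
import pickle
o=ctrl.get_obs();print(o["t"],o["tool_pos"],o["tool_rot"],o["opening"])
a=vision.get_image("wrist");b=vision.get_image("scene");pickle.dump((a,b),open("w3.pkl","wb"))
cv2.imwrite("pics/w3.png",cv2.resize(np.hstack([a["image"],b["image"]]),(800,300)))
E
```

```text
8.25 [ 0.52571672 -0.22932466  0.31162686] [-3.14076310e+00  3.00368130e-03  6.72147026e-04] 0.08537296324312087
```

View pics/w3.png

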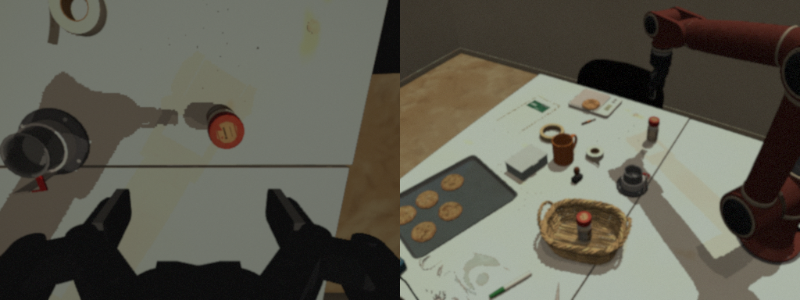

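The done jar stands in the basket. The waiting jar's cap is at about (226,131) in the half-scale wrist view, and the empty cup's rim is at about (32,152).

```bash
python3 - <<'E'
from h import *
import pickle
d,_=pickle.load(open("w3.pkl","rb"));c=d["image"].astype(int)
m=((c[...,2]>60)&(c[...,2]-c[...,1]>30)&(c[...,2]-c[...,0]>25)).astype(np.uint8)
m[:,:240]=0;m[:,340:]=0;m[:120]=0;m[220:]=0
p=max(cv2.findContours(m,0,2)[0],key=cv2.contourArea)
(x,y),r=cv2.minEnclosingCircle(p);print(x,y,r,onz(d,x,y,.104),onz(d,289,166.5,.106))
E
```

```text
289.5968933105469 167.6262969970703 22.721309661865234 [ 0.53478199 -0.26448689  0.104     ] [ 0.53635441 -0.2636348   0.106     ]
```

Request:
drive_tool([
  [[0.011,0.035,0],0],
  [[0,0,0.04],0],
  [[0,0,0.045],0],
  [[0,0,0.045],0],
  [[0,0,0.035],0],
  [[0,0,0.017],0],
  [[0,0,0.008],0],
  [[0,0,0],0],
  [[0,0,0],0],
])

```text
t: 9.25
tool_pos: [0.5383, -0.2643, 0.1243]
tool_rot: [3.14, 0.0, 0.005]
contact_force: [-0.3, 0.3, 0.1]
opening: 0.0851
grip_force: 0.0
```

Request:
drive_tool([
  [[0,0,0],0],
  [[0,0,0],0],
  [[0,0,0],0],
  [[0,0,0],0],
  [[0,0,0],0],
  [[0,0,0],0],
  [[0,0,0],0],
], jaw=1, grip_force=60)

```text
t: 9.95
tool_pos: [0.5375, -0.2641, 0.1234]
tool_rot: [3.141, -0.001, 0.002]
contact_force: [-1.0, 1.2, 6.2]
opening: 0.0431
grip_force: 57.7
```

Request:
drive_tool([
  [[0,0,-0.015],0],
  [[0,0,-0.025],0],
  [[0,0,-0.035],0],
  [[0,0,-0.03],0],
  [[-0.006,-0.03,-0.005],0],
  [[-0.006,-0.04,0],0],
  [[-0.006,-0.04,0],0],
  [[-0.006,-0.04,0],0],
  [[-0.006,-0.04,0],0],
  [[-0.006,-0.04,0],0],
])

```text
t: 10.95
tool_pos: [0.5002, -0.0323, 0.2323]
tool_rot: [3.141, -0.001, 0.001]
contact_force: [0.5, -0.9, -1.7]
opening: 0.0435
grip_force: 57.5
```

Request:
drive_tool([
  [[-0.006,-0.03,0],0],
  [[0,-0.016,0],0],
  [[0,0,0],0],
  [[0,0,0],0],
  [[0,0,0],0],
])

```text
t: 11.45
tool_pos: [0.495, 0.0115, 0.2321]
tool_rot: [3.141, -0.002, 0.0]
contact_force: [0.4, -0.4, -1.5]
opening: 0.0435
grip_force: 57.6
```

```bash
python3 - <<'E'
from h import *
import pickle
o=ctrl.get_obs();print(o["t"],o["tool_pos"],o["tool_rot"],o["opening"],o["contact_force"])
a=vision.get_image("wrist");b=vision.get_image("scene");pickle.dump((a,b),open("w4.pkl","wb"))
i=b["image"][150:300,210:410]
cv2.imwrite("pics/w4.png",np.hstack([a["image"][:,60:460],cv2.resize(i,(400,384))]))
E
```

```text
11.45 [0.49504212 0.01146714 0.23206492] [ 3.14122036e+00 -1.77532643e-03  1.30468301e-04] 0.04353630072344652 [ 0.44554781 -0.35029031 -1.50376895]
```

View pics/w4.png

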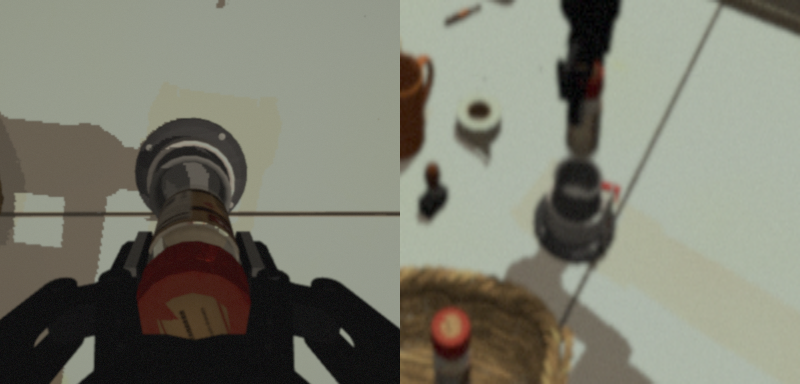

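The jar hangs straight in the gripper above the empty cup: the cap's lower front edge is at about (254,241) full-frame and the jar's bottom front edge at about (253,188).

```bash
python3 - <<'E'
from h import *
import pickle
a,_=pickle.load(open("w4.pkl","rb"))
print("cap front",onz(a,254,241,.194),"bottom front",onz(a,253,188,.109))
for u,v in((196,165),(306,165),(250,118)):print("foot",onz(a,u,v,.012).round(4))
cv2.imwrite("pics/w5.png",cv2.convertScaleAbs(cv2.resize(a["image"][110:350,150:360],None,fx=2.5,fy=2.5,interpolation=2),alpha=1.8))
E
```

```text
cap front [0.51379593 0.01057839 0.194     ] bottom front [0.50994907 0.01109258 0.109     ]
foot [0.5042 0.0682 0.012 ]
foot [ 0.504  -0.0418  0.012 ]
foot [0.5499 0.014  0.012 ]
```

View pics/w5.png

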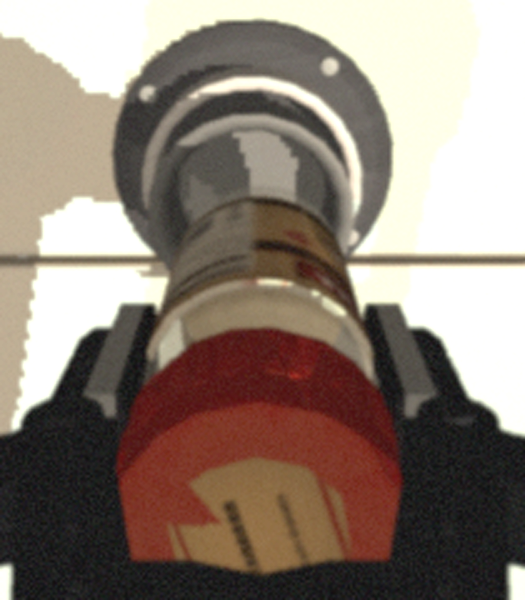

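```bash
python3 - <<'E'
from h import *
import pickle
a,_=pickle.load(open("w4.pkl","rb"))
P=lambda x,y,z:onz(a,150+x/2.5,110+y/2.5,z).round(4)
print("rim inner front",P(255,128,.074),"outer",P(255,114,.074),"housing outer/inner front",P(252,76,.04),P(252,92,.04))
print("jar bottom",P(255,197,.109),"sides",P(172,262,.115),P(350,262,.115),"rim sides outer",P(148,190,.074),P(360,190,.074))
E
```

```text
rim inner front [0.5211 0.0119 0.074 ] outer [0.5256 0.0119 0.074 ] housing outer/inner front [0.5326 0.0131 0.04  ] [0.5269 0.0131 0.04  ]
jar bottom [0.5094 0.0118 0.109 ] sides [0.4928 0.0344 0.115 ] [ 0.4927 -0.014   0.115 ] rim sides outer [0.5009 0.0464 0.074 ] [ 0.5008 -0.0218  0.074 ]
```

Request:
drive_tool([
  [[0.004,-0.001,0],0],
  [[0,0,0.015],0],
  [[0,0,0.015],0],
  [[0,0,0.008],0],
  [[0,0,0.004],0],
  [[0,0,0.004],0],
  [[0,0,0.004],0],
  [[0,0,0],0],
])

```text
t: 12.35
tool_pos: [0.4989, 0.0133, 0.1816]
tool_rot: [-3.142, 0.0, 0.001]
contact_force: [-0.3, -0.0, -1.5]
opening: 0.043
grip_force: 57.6
```

Request:
drive_tool([
  [[0,0,0.005],0],
  [[0,0,0.005],0],
  [[0,0,0.004],0],
  [[0,0,0.002],0],
  [[0,0,0.002],0],
  [[0,0,0.002],0],
  [[0,0,0],0],
  [[0,0,0],0],
])

```text
t: 13.15
tool_pos: [0.4991, 0.0132, 0.1624]
tool_rot: [3.142, -0.0, 0.0]
contact_force: [-2.1, -0.1, 3.8]
opening: 0.0428
grip_force: 57.8
```

Request:
drive_tool([
  [[-0.001,0,0.002],0],
  [[0,0,0.002],0],
  [[0,0,0.002],0],
  [[0,0,0.002],0],
  [[0,0,0.002],0],
  [[0,0,0.002],0],
  [[0,0,0.002],0],
  [[0,0,0],0],
  [[0,0,0],0],
])

```text
t: 14.05
tool_pos: [0.4989, 0.0132, 0.1496]
tool_rot: [3.142, -0.0, 0.003]
contact_force: [-2.5, 0.7, 10.6]
opening: 0.043
grip_force: 58.3
```

```bash
python3 - <<'E'
from h import *
o=ctrl.get_obs();print(o["t"],o["tool_pos"],o["tool_rot"],o["opening"],o["contact_force"])
a=vision.get_image("wrist");b=vision.get_image("scene")
A=cv2.resize(a["image"][90:330,150:360],(400,457),interpolation=2);B=cv2.resize(b["image"][185:265,260:330],(400,457),interpolation=2)
cv2.imwrite("pics/w6.png",cv2.convertScaleAbs(np.hstack([A,B]),alpha=1.6))
E
```

```text
14.05 [0.49890186 0.01319606 0.14962832] [ 3.14154761e+00 -2.96772727e-04  3.01491703e-03] 0.0430133071820098 [-2.54572846  0.69190285 10.64424815]
```

View pics/w6.png

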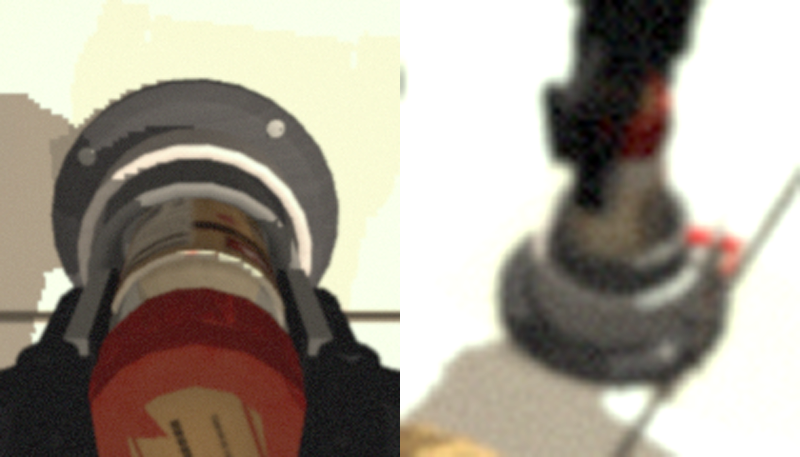

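The jar stands upright in the lowered cup, and the red pointer is at about (715,240) of the right crop. I'll measure how far the pointer has dropped since rest.

Request:
drive_tool([
  [[0,0,0.001],0],
  [[0,0,0],0],
  [[0,0,0],0],
  [[0,0,0],0],
])

```text
t: 14.55
tool_pos: [0.4989, 0.0132, 0.1488]
tool_rot: [3.142, -0.0, 0.003]
contact_force: [-3.2, 1.1, 11.1]
opening: 0.043
grip_force: 58.4
```

```bash
python3 - <<'E'
from h import *
import pickle
o=ctrl.get_obs();print(o["t"],o["tool_pos"],o["contact_force"])
_,b0=pickle.load(open("w4.pkl","rb"));b1=vision.get_image("scene")
def cen(im):
    c=im[215:252,305:330].astype(float);w=np.clip(c[...,2]-c[...,1]-25,0,None);w[w<15]=0
    y,x=np.mgrid[215:252,305:330];return (w*x).sum()/w.sum(),(w*y).sum()/w.sum(),(w>0).sum()
p0,p1=cen(b0["image"]),cen(b1["image"]);print(p0,p1)
X=np.array([.447,.006,.066]);pr=lambda z:cv2.projectPoints(np.array([[X[0],X[1],z]]),cv2.Rodrigues(np.array(b1["R"]))[0],np.array(b1["t"]),K(b1),np.array(b1["dist_coeffs"]))[0][0,0]
g=(pr(.076)-pr(.056))/-.02; dv=np.array(p1[:2])-np.array(p0[:2])
print("travel mm",1000*dv@g/(g@g),g/1000)
E
```

```text
14.55 [0.49892993 0.01320563 0.14876291] [-3.1799246   1.05722277 11.0612279 ]
(np.float64(314.45929339477726), np.float64(222.72196620583716), np.int64(20)) (np.float64(314.33252427184465), np.float64(227.24150485436894), np.int64(27))
travel mm 16.680976090998914 [-0.03464584  0.26743591]
```

```bash
python3 -c "
from station import ctrl
print(ctrl.finish_job())"
```

```text
the job is handed in; nothing more can be done
None
```

The finished jar is in the basket. The waiting jar stands in the seat, still held down by the arm at about 14–15 mm of travel (measures from force, arm position and pointer: 12.6–16.7 mm, all inside the green 10–18 mm), and the job was handed in at about 14.6 s.

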